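# Load the condiment stand, tall bottle at the back first

### The job

Load the wooden condiment stand, tall things first: while its front row is still empty, set the glass dressing bottle on the blue mat in the back row, under the roof, and let go of it. Then stand the yellow-lidded mustard jar in the front bay directly before the bottle and the black-lidded jam jar in the other front bay, before the pepper mill. Keep all of them upright, set them down rather than drop them, and leave the pepper mill and the yoghurt tub standing where they are.

Things in the scene. Friction and masses are not known exactly. Their poses are not given: they have to be found in the camera images.
- stand: Fixed wooden stand, 190 deep (x), 230 wide (y), 273 high. Origin: centre of the underside; x to its back, y to its left seen from its open front (towards robot and left). Floor top 12 above origin. 2 x 2 bays, each 80 x 103, edged by battens 8 wide, 8 above the floor; centres x -47 (front row) and +41 (back row), y +-55. Low back board and two rear corner posts from x = +82; else open.
- roof_edge (a point): Middle of the lower front edge of the stand's roof: 245 above the stand's origin, at stand x = +41 (over the back bays' centres). The roof, on two rear corner posts, runs from here to the stand's back, full width. The bottle goes in from the front below it; a vertical gripper would meet this edge, so tilt the tool 25 to 45 degrees, the hand leaning back to the open front.
- front_left (a point): Centre of the floor of the front left bay (stand x = -47, y = +55).
- front_right (a point): Centre of the floor of the front right bay (stand x = -47, y = -55).
- mat: Round blue mat, diameter 72, 2 thick, fixed on the floor in the centre of one of the two back bays (left or right varies). Origin: centre of its underside; axes parallel to the stand's. The bottle goes here; its top is 14 above the stand's origin.
- before_mat (a point): Centre of the floor of the front bay directly before the mat (88 in front of the mat's centre).
- bottle: Glass dressing bottle with a gold-yellow cap, loose, about 0.3 kg, 189 high, round. For contact it is a smooth convex shape, 62 in diameter over its lower half, tapering above to the cap. Origin: centre of its underside, z up.
- mustard_jar: Round glass jar of mustard with a yellow lid, loose, about 0.2 kg, diameter 59, 80 high. Origin: centre of its underside, z up.
- jam_jar: Round glass jar of pink jam with a black lid, loose, about 0.26 kg, diameter 57, 70 high. Origin: centre of its underside, z up.
- mill: Wooden pepper mill, loose, diameter 58, 160 high, standing in the other back bay. Leave it there. Origin: centre of its underside.
- yoghurt: Yoghurt tub, loose, diameter 72, 71 high, standing in the row with the bottle and the jars (about 120 from one to the next) on the worktop. Leave it. Origin: centre of its underside.
Not all that is in view belongs to the job. What is shaped like the jam_jar but purple is not meant.

How it is judged (in metres and radians):
On the way, in this order (a step that is already met when the one before it is completed fails the run):
1. the bottle stands released and upright on the mat while the front row is still empty (horizontal distance between bottle and mat below 0.025 m and z of bottle in the frame of mat between -0.001 and 0.006 m and angle between bottle's own z axis and vertical below 0.1 rad and contact force between the fingers and bottle below 0.1 N and linear speed of bottle below 0.03 m/s and horizontal distance between each of mustard_jar, jam_jar and front_left above 0.09 m and horizontal distance between each of mustard_jar, jam_jar and front_right above 0.09 m), for 0.2 s.
2. both jars stand released in their front bays, the bottle still in place (horizontal distance between bottle and mat below 0.025 m and z of bottle in the frame of mat between -0.001 and 0.006 m and angle between each of bottle, mustard_jar, jam_jar's own z axis and vertical below 0.1 rad and contact force between the fingers and bottle below 0.1 N and linear speed of each of bottle, mustard_jar, jam_jar below 0.03 m/s and horizontal distance between mustard_jar and before_mat below 0.025 m and z of mustard_jar in the frame of stand between 0.009 and 0.016 m and contact force between the fingers and mustard_jar below 0.1 N and (horizontal distance between jam_jar and front_left below 0.025 m or horizontal distance between jam_jar and front_right below 0.025 m) and z of jam_jar in the frame of stand between 0.009 and 0.016 m and contact force between the fingers and jam_jar below 0.1 N), for 0.2 s.
At the end, for the whole second after the job is handed in: Bottle on the mat, mustard jar in the front bay before it, jam jar in the other front bay: each within 25 mm of the centre, on the floor, upright within 0.1 rad, released, at rest. Mill within 20 mm and yoghurt within 30 mm of their starts, upright (all of step 2 and distance of mill from where it was at the start of the episode below 0.02 m and angle between each of mill, yoghurt's own z axis and vertical below 0.1 rad and distance of yoghurt from where it was at the start of the episode below 0.03 m); the robot touches nothing.
It fails at once if the bottle or a jar is tipped more than about 35 degrees (angle between any of bottle, mustard_jar, jam_jar's own z axis and vertical above 0.6 rad).
It fails at once if the bottle or a jar is dropped (moves free of the fingers faster than 0.6 m/s, a fall of about 2 cm) ((contact force between the fingers and bottle below 0.1 N and linear speed of bottle above 0.6 m/s) or (contact force between the fingers and mustard_jar below 0.1 N and linear speed of mustard_jar above 0.6 m/s) or (contact force between the fingers and jam_jar below 0.1 N and linear speed of jam_jar above 0.6 m/s)).
It fails at once if the pepper mill or the yoghurt is knocked over (angle between any of mill, yoghurt's own z axis and vertical above 0.4 rad).
It also fails if it takes over 72 s, if anything falls off the work surface, if the arm or the gripper's body presses on something with over 40 N, if the wrist force passes 120 N, or if a joint passes its speed limit or range.

### The arm

A 7-joint arm with a two-finger parallel gripper is mounted at the origin on a cart in front of the work surface, level with it; the furniture and walls round the work are solid. World frame = base frame: x ahead of the robot, y to its left, z up, the work surface at z = 0. Lengths are in m, angles in degrees, forces in N, time in s.
With the tool pointing down it reaches from about 0.4 to 0.875 m from the base axis. Payload 6.5 kg.
Tool frame: the origin (TCP) lies at the very end of the fingers, on their centre line; the grasp point (between the pads) lies 19 mm behind it; z points along the fingers, y is the line along which they close (so a half turn about z gives the same grasp; the last joint's range is limited). The gripper opens to 85 mm and grips with 20 to 120 N. Pads are 22 mm wide; open, the fingers measure 114 mm over their backs; the gripper's body (76 mm by 85 mm) begins 54 mm behind the grasp point. The pads swing forward as they close: fully open they stand 13 mm farther back than shut.
Start: joints at [-68.365, 30.733, -0.252, 88.115, 0.149, 61.152, -4.079], TCP at [0.279, 0.587, 0.231] pointing down, gripper open.
Joint ranges: [-154.64, 154.64], [-21.42, 123.67], [-72.66, 72.17], [13.99, 137.28], [-74.86, 254.86], [10.95, 109.41], [-158.01, 158.01]. Speed limits (degrees/s): [136.94, 136.94, 180, 180, 180, 180, 180].

### API

Orientations are given as a 3x3 rotation matrix whose columns are the frame's x, y, z axes.
In Python, from workcell import * gives the robot as it stands. Calls block until the motion is done:
- move_pose(position, orientation): joint-space move of the TCP to a pose.
- line_to(position, orientation=None, max_speed=0.15): straight line of the TCP; orientation=None keeps the orientation; max_speed is the mean speed in m/s.
- move_joints(angles): joint-space move.
- command_gripper(opening): opening from 0.0 (shut) to 1.0 (fully open); the grip force is fixed at half the most; returns when the fingers have stopped.
- sleep(seconds).
- ik(position, orientation): joint angles nearest the present ones, or None.
- grab_frame(name): name is "scene" or "top"; returns (picture, depth): 420x560x3 uint8, red, green, blue; 420x560 float32, m along the optical axis (not along the pixel's ray), 0 where there is no reading.
- get_calibration(name): a dict with "vertical_fov" (degrees; the focal length in pixels is half the picture's height over the tangent of half this angle, whatever the lens; pixels are square), "cx", "cy" (the principal point, pixels), "k1" (the pictures are not rectified: a ray, as slopes to the right and down, at radius r is drawn at 1 + k1 r^2 times it, then the intrinsics apply), "xyz" and "rotation" of the camera in the world. Camera axes: x right, y up, looking along -z (the intrinsics and any distortion apply to the point x, -y, -z); pixel columns grow to the right and rows downward; lengths in m; the calibration is good to about 2 mm. A picture is of the moment at which its call begins. get_calibration takes no time and is no camera call.
A pose or a line that the arm cannot do raises Unreachable and nothing moves.
- finish_job(): hands the job in; it is judged then, once.
Readings, each from a call of its own:
- get_time(): time.
- get_joint_pos(): joint angles.
- get_dq(): joint speeds.
- get_joint_efforts(): joint torques, N m.
- get_tool_pos(): TCP position.
- get_orientation(): TCP orientation.
- get_wrist_force(): force on the tool from outside, world axes, zero at the start.
- get_ft_torque(): the same for the moment, N m.
- get_opening(): opening from 0.0 (shut) to 1.0 (fully open).
- get_gripper_force(): force on a finger pad.
Only numpy, scipy, OpenCV 4.12 (cv2) and the standard library are available. Lean on these libraries where they do the work, as an engineer would, in place of code of your own. Each camera call takes 0.05 s, during which the arm holds its last target. There are 200 camera calls.

## Working session

There is one attempt and no reset: what is moved stays moved. The work goes in short steps, each a Python script; the robot and the scene stay as the last script left them, time stands still between calls to the robot, and variables do not carry over. Pictures are saved under pics/ and viewed, at most 10 in all, crops included, and the job is handed in when it is done.

```bash
mkdir -p pics; cat > h.py <<'E'
import numpy as np, cv2
from workcell import *
def K(c):
    f=210/np.tan(np.radians(c["vertical_fov"])/2)
    return np.array([[f,0,c["cx"]],[0,f,c["cy"]],[0,0,1.]])
def slopes(c,uv):
    # inverse of s*(1+k1 r^2)
    return cv2.undistortPoints(np.array(uv,float).reshape(-1,1,2),K(c),np.array([c["k1"],0,0,0.])).reshape(-1,2)
def rays(c,uv):
    s=slopes(c,uv); d=np.c_[s[:,0],-s[:,1],-np.ones(len(s))]
    return np.array(c["xyz"]),d@np.array(c["rotation"]).T
def onplane(c,uv,z):
    o,d=rays(c,uv); return o+d*((z-o[2])/d[:,2])[:,None]
def cloud(c,dep):
    v,u=np.mgrid[0:420,0:560]; o,d=rays(c,np.c_[u.ravel(),v.ravel()])
    return (o+d*dep.reshape(-1,1)).reshape(420,560,3)
def save(n,im): cv2.imwrite(n,im[:,:,::-1])
E
python3 - <<'E'
from h import *
for n in("scene","top"):
    p,d=grab_frame(n); np.savez(n,p=p,d=d); save(f"pics/{n}.png",p); c=get_calibration(n); print(n,c); 
print(get_time())
E
```

```text
scene {'vertical_fov': 56.480096606486576, 'cx': 279.4394398046834, 'cy': 203.34008750073974, 'k1': -0.05114931982541285, 'xyz': array([-0.12126224, -0.75233048,  0.72079264]), 'rotation': array([[ 0.7403878 ,  0.34023058, -0.57971463],
       [-0.67174148,  0.3433639 , -0.65640278],
       [-0.02427522,  0.87541098,  0.48276944]])}
top {'vertical_fov': 44.23503402165832, 'cx': 280.6264670544567, 'cy': 211.46543555389277, 'k1': -0.16289483158667595, 'xyz': array([0.31692149, 0.03089893, 1.5026254 ]), 'rotation': array([[ 1.07531140e-03,  9.85084962e-01, -1.72065281e-01],
       [-9.99968895e-01, -2.85202823e-04, -7.88204897e-03],
       [-7.81356141e-03,  1.72068404e-01,  9.85054015e-01]])}
0.1
```

View pics/scene.png

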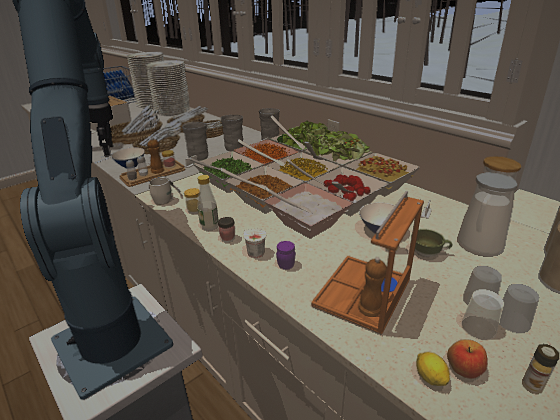

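View pics/top.png

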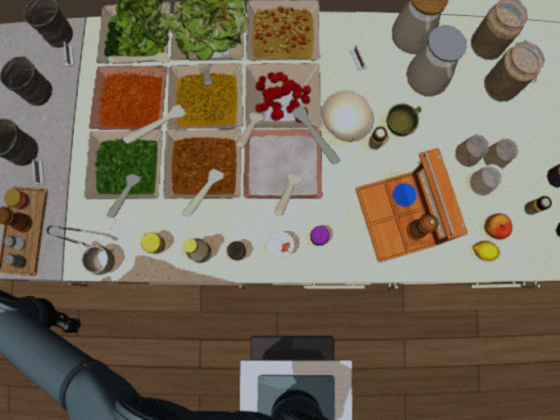

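The scene view shows the mustard jar at (192,200), the bottle at (207,203), the jam jar at (228,229), the yoghurt at (255,243) and the purple lookalike at (286,255). The stand is near (365,285) and the mat near (389,287). In the top view the mustard is at (151,242), the bottle cap at (190,246), the jam at (236,250), the yoghurt at (281,244) and the purple jar at (319,235). The mat is at (403,195), in the left back bay, and the mill is at (428,225).

Lookalikes: the yellow things are the mustard lid (151,242), the bottle cap (190,246) and the lemon (487,251). Dark-lidded things that could pass for the jam are (236,250), the purple jar (319,235) and the spice bottles (379,136) and (540,204). By the description, the jam jar is the black-lidded pink one at (236,250).

```bash
cat > m.py <<'E'
from h import *
D={}
for n in("scene","top"):
    z=np.load(n+".npz"); c=get_calibration(n); D[n]=(z["p"],z["d"],c,cloud(c,z["d"]),cv2.cvtColor(z["p"],cv2.COLOR_RGB2HSV))
if __name__=="__main__":
    box={"scene":dict(mustard=(184,185,201,215),bottle=(195,172,220,232),jam=(216,214,238,243),yog=(243,228,268,260)),
     "top":dict(mustard=(136,228,165,258),bottle=(178,232,214,266),jam=(223,237,250,264),yog=(262,228,300,262),mill=(408,210,442,242))}
    for n in D:
        p,d,c,P,h=D[n]
        for k,(a,b,e,f) in box[n].items():
            Q=P[b:f,a:e][d[b:f,a:e]>0]; Q=Q[Q[:,2]>.012]; zt=np.percentile(Q[:,2],98); T=Q[Q[:,2]>zt-.006].astype(np.float32)
            print(n,k,len(Q),"top",zt.round(4),len(T),np.round(cv2.minEnclosingCircle(T[:,:2].copy()),4) if 0 else np.round((T[:,:2].min(0)+T[:,:2].max(0))/2,4),np.ptp(T[:,:2],axis=0).round(4))
        m=cv2.inRange(h,(100,150,60),(130,255,255)); 
        if n=="top": m[:,:385]=0
        else: m[:260]=0
        cs,_=cv2.findContours(m,0,2); b=max(cs,key=cv2.contourArea); e=cv2.fitEllipse(b); print(n,"mat",np.round(e[0],1),np.round(e[1],1),onplane(c,e[0],.014).round(4),np.median(P[m>0],axis=0).round(4))
    p,d,c,P,h=D["top"]
    F=(np.abs(P[...,2]-.012)<.016)&(d>0)&(cv2.inRange(h,(0,110,40),(22,255,255))>0)
    F[:,:345]=0;F[:,470:]=0;F[:140]=0;F[265:]=0
    cs,_=cv2.findContours(cv2.morphologyEx(F.astype(np.uint8),cv2.MORPH_CLOSE,np.ones((7,7))),0,2); b=max(cs,key=cv2.contourArea)
    ap=cv2.approxPolyDP(b,5,True).reshape(-1,2); print(ap.tolist()); print(onplane(c,ap,.02).round(4).tolist())
    print("floor z",np.percentile(P[F][:,2],[5,25,50,75,95]).round(4))
    R=(P[...,2]>.2)&(d>0);R[:,:345]=0;R[:,475:]=0;R[:140]=0;R[265:]=0
    Q=P[R]; print("roof",len(Q),np.percentile(Q[:,2],[2,50,98]).round(4)); print(cv2.boxPoints(cv2.minAreaRect(Q[:,:2].astype(np.float32))).round(4).tolist())
    v=p[215:275,130:260];w=D["scene"][0][165:265,180:300]
    save("pics/crop.png",np.hstack([cv2.resize(v,(520,240)),cv2.resize(w,(280,240))]))
E
python3 m.py
```

```text
scene mustard 373 top 0.1525 11 [0.4429 0.2799] [0.0062 0.0143]
scene bottle 1089 top 0.1904 58 [0.4593 0.2747] [0.0365 0.0358]
scene jam 379 top 0.0729 129 [0.4567 0.1651] [0.0538 0.0538]
scene yog 503 top 0.0734 253 [0.4749 0.0424] [0.0704 0.0748]
scene mat [392.8 283.8] [ 5.8 12.4] [[ 0.6424 -0.3424  0.014 ]] [ 0.637  -0.3433  0.0159]
top mustard 414 top 0.0853 194 [0.4797 0.4094] [0.0544 0.0559]
top bottle 540 top 0.193 139 [0.4588 0.2743] [0.0365 0.0367]
top jam 316 top 0.0757 150 [0.4581 0.1677] [0.0505 0.0476]
top yog 527 top 0.0759 269 [0.4751 0.0454] [0.0674 0.0752]
top mill 861 top 0.2542 28 [ 0.5224 -0.355 ] [0.0331 0.0079]
top mat [404.3 194.4] [21.1 22.3] [[ 0.6281 -0.3237  0.014 ]] [ 0.6276 -0.3233  0.0139]
[[413, 173], [356, 188], [379, 261], [441, 238], [409, 234], [411, 221], [426, 214]]
[[0.6922, -0.3517, 0.02], [0.646, -0.1791, 0.02], [0.4309, -0.2409, 0.02], [0.4969, -0.4269, 0.02], [0.5091, -0.3316, 0.02], [0.5474, -0.3391, 0.02], [0.5682, -0.3851, 0.02]]
floor z [0.007  0.0106 0.0134 0.0168 0.0227]
roof 1929 [0.2509 0.2572 0.2764]
[[0.4650000035762787, -0.367000013589859], [0.4805000126361847, -0.42309999465942383], [0.7009999752044678, -0.362199991941452], [0.6855999827384949, -0.3061999976634979]]
```

View pics/crop.png

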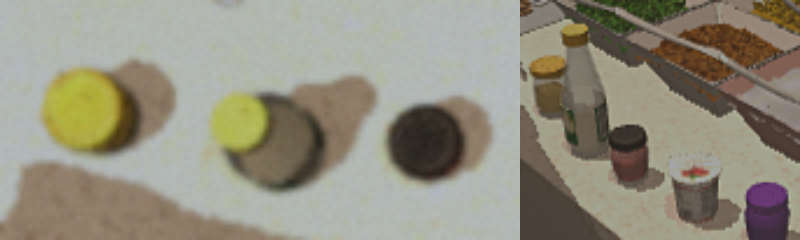

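The crop confirms the choice. The mustard has the yellow lid on the left, the bottle is glass with a gold cap in the middle, and the black-lidded pink jam is right of it. The purple jar is out. The bottle must be gripped on its upper taper at about 140 mm, so that the hand tilted 40° clears both the cap and the roof edge. Next I check reachability and the depth bias at the worktop.

```bash
cat >> h.py <<'E'
A=np.radians(15.6)
SX=np.array([np.sin(A),-np.cos(A),0]); SY=np.array([np.cos(A),np.sin(A),0])
MAT=np.array([.628,-.3245,0]); FL=MAT-.088*SX; FR=FL-.11*SY
def R(tilt,az,sgn=1):   # tool z down, tipped by tilt toward azimuth az (deg); closing line horizontal
    t,a=np.radians([tilt,az]); u=np.array([np.cos(a),np.sin(a),0])
    z=np.sin(t)*u-np.cos(t)*np.array([0,0,1]); y=sgn*np.array([-u[1],u[0],0]); return np.c_[np.cross(y,z),y,z]
def tcp(g,Rm,e=.019): return np.asarray(g)+e*Rm[:,2]
AZ=15.6-90
E
python3 - <<'E'
from h import *; from m import D
for n in D:
    P=D[n][3]; q=P[250:256,338:350] if n=="top" else P[235:240,305:312]
    print(n,"table z",np.median(q[...,2]).round(4), np.median(q,axis=(0,1)).round(3))
p,d,c,P,h=D["scene"]; Q=P[168:238,192:224][d[168:238,192:224]>0]; Q=Q[np.hypot(Q[:,0]-.459,Q[:,1]-.2745)<.045]
w=np.array([.77,-.64]) # horizontal view dir perpendicular measured
v=np.array([.6564,-.5797])/np.hypot(.6564,.5797)
for z in range(40,195,12):
    s=Q[np.abs(Q[:,2]*1000-z)<5]; 
    if len(s)>2: k=s[:,:2]@v; print(z,len(s),(np.ptp(k)*1000).round(1),k.mean().round(4))
for t in(35,40,45):
  for s in(1,-1):
    Rm=R(t,AZ,s); print(t,s,"place",[None if (q:=ik(tcp(MAT+[0,0,zz]-dx*SX,Rm),Rm)) is None else np.round(q,0).tolist() for dx,zz in((.16,.18),(0,.157))])
    for az in(-74,-40,-10,20,50):
        Rm=R(t,az,s); q=ik(tcp([.459,.2745,.142],Rm),Rm); print("  pick",az,None if q is None else np.round(q,0).tolist())
for t in(0,15):
  for s in(1,-1):
    Rm=R(t,AZ,s); print(t,s,[None if (q:=ik(tcp(g,Rm),Rm)) is None else np.round(q,0).tolist() for g in(FL+[0,0,.06],FR+[0,0,.06],[.458,.1665,.05],[.4797,.4094,.05])])
E
```

```text
scene table z 0.0061 [ 0.647 -0.018  0.006]
top table z -0.0007 [ 0.458 -0.141 -0.001]
40 51 60.6 0.1637
52 52 59.9 0.1681
64 51 61.2 0.1658
76 52 59.4 0.1659
88 55 62.8 0.1636
100 60 60.6 0.1662
112 50 51.9 0.1659
124 51 47.4 0.1646
136 43 43.7 0.1646
148 34 35.7 0.1635
160 32 33.3 0.1621
172 28 35.2 0.1633
184 35 33.5 0.1628
35 1 place [[-32.0, 34.0, 35.0, 112.0, 29.0, 33.0, -11.0], [-17.0, 43.0, 39.0, 104.0, 15.0, 25.0, 13.0]]
  pick -74 [-69.0, 41.0, 24.0, 102.0, 15.0, 60.0, -42.0]
  pick -40 [-74.0, 34.0, 23.0, 117.0, 36.0, 40.0, -34.0]
  pick -10 [-78.0, 29.0, 30.0, 130.0, 66.0, 19.0, -36.0]
  pick 20 [8.0, 37.0, -61.0, 134.0, 108.0, 44.0, -25.0]
  pick 50 [21.0, 37.0, -60.0, 132.0, 115.0, 18.0, 6.0]
35 -1 place [[-4.0, 30.0, -2.0, 111.0, 53.0, 46.0, 150.0], [-29.0, 56.0, 62.0, 104.0, -36.0, 27.0, -124.0]]
  pick -74 [-39.0, 40.0, -18.0, 100.0, 40.0, 72.0, 117.0]
  pick -40 [-40.0, 33.0, -20.0, 115.0, 58.0, 57.0, 129.0]
  pick -10 [-19.0, 32.0, -41.0, 127.0, 85.0, 51.0, 136.0]
  pick 20 [-43.0, 22.0, -1.0, 136.0, 129.0, 17.0, 120.0]
  pick 50 [-19.0, 23.0, -11.0, 134.0, 221.0, 
[... 1386 characters left out ...]
09.0, -35.0, 39.0, 70.0], [-35.0, 35.0, 12.0, 119.0, -15.0, 27.0, 4.0], [-51.0, 44.0, 9.0, 98.0, -10.0, 39.0, -21.0]]
0 -1 [[-19.0, 64.0, 62.0, 96.0, -64.0, 62.0, -100.0], [-17.0, 59.0, 62.0, 110.0, -65.0, 56.0, -87.0], [-8.0, 36.0, -21.0, 118.0, 25.0, 30.0, 148.0], [-27.0, 46.0, -25.0, 96.0, 26.0, 43.0, 131.0]]
15 1 [[-4.0, 44.0, 22.0, 103.0, -3.0, 29.0, 29.0], [-9.0, 41.0, 33.0, 117.0, -24.0, 21.0, 54.0], [-50.0, 38.0, 20.0, 118.0, 4.0, 30.0, -22.0], [-61.0, 49.0, 16.0, 92.0, 1.0, 49.0, -35.0]]
15 -1 [[-28.0, 62.0, 62.0, 104.0, -61.0, 44.0, -105.0], [-26.0, 57.0, 62.0, 118.0, -69.0, 38.0, -89.0], [-24.0, 37.0, -14.0, 116.0, 37.0, 39.0, 129.0], [-37.0, 49.0, -20.0, 90.0, 33.0, 57.0, 122.0]]
```

The worktop reads within a few mm of zero in both views. The taper is steep, with a diameter of 44 mm at 136 and about 35 mm above 148. So I grip the nearly straight neck and cap at about 155 mm with a 44° tilt, and test the hold with a small lift.

```bash
cat >> h.py <<'E'
def st(tag): print(tag,"t",round(get_time(),2),"tcp",np.round(get_tool_pos(),4),"open",round(get_opening(),3),"gf",round(get_gripper_force(),1),"F",np.round(get_wrist_force(),1),flush=True)
E
python3 - <<'E'
from h import *
Rm=R(44,AZ); p=tcp([.459,.2745,.155],Rm,.022)
move_pose(p-.11*Rm[:,2],Rm); st("pre")
line_to(p); st("at"); command_gripper(0.0); st("closed")
line_to(p+[0,0,.03],max_speed=.06); sleep(.3); st("lift")
a,_=grab_frame("scene"); b,_=grab_frame("top")
save("pics/lift.png",np.hstack([cv2.resize(a[120:250,120:300],(440,318)),cv2.resize(b[180:280,130:260],(360,318))]))
E
```

```text
pre t 1.22 tcp [0.4421 0.3344 0.2181] open 0.999 gf 0.0 F [ 0.4  0.3 -0.1]
at t 2.1 tcp [0.4633 0.261  0.1395] open 0.998 gf 0.0 F [ 0.   0.7 -0.1]
closed t 2.58 tcp [0.4635 0.2601 0.1399] open 0.508 gf 59.2 F [-0.2  0.8  6.5]
lift t 3.52 tcp [0.463  0.2597 0.1689] open 0.51 gf 59.6 F [-0.  -0.3 -3. ]
```

View pics/lift.png

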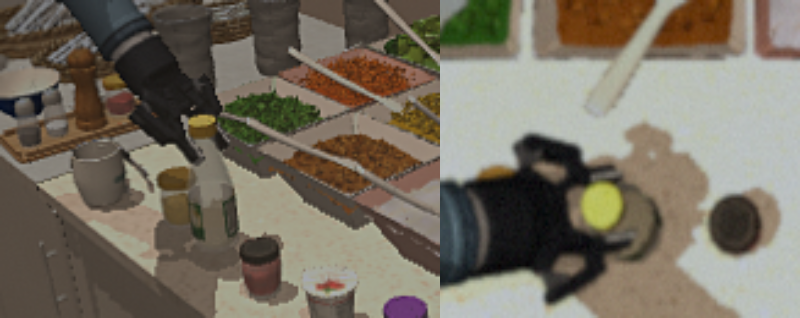

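The bottle is held upright and clear of the worktop (wrist force −3 N, cap at top-crop (602,206)), with the jam jar untouched beside it. Carrying and placing next, with the same orientation throughout.

```bash
python3 - <<'E'
from h import *
Rm=R(44,AZ); p=tcp([.459,.2745,.155],Rm,.022)
def at(dx,z): return p-[.459,.2745,0]+MAT+dx*SX+[0,0,z]   # bottle at stand-x offset dx from the mat, underside at z
line_to(p+[0,0,.15],Rm); move_pose(at(-.17,.15),Rm); st("pre")
line_to(at(-.17,.026),Rm,max_speed=.12); st("low")
a,_=grab_frame("scene"); b,d=grab_frame("top"); np.savez("top2",p=b,d=d)
save("pics/pre.png",np.hstack([cv2.resize(a[180:350,270:450],(400,378)),cv2.resize(b[120:280,310:480],(400,378))]))
c=get_calibration("top"); h=cv2.cvtColor(b,cv2.COLOR_RGB2HSV); m=cv2.inRange(h,(22,120,90),(34,255,255)); m[:,:300]=0;m[:,470:]=0;m[:120]=0
cs,_=cv2.findContours(m,0,2); e=cv2.minEnclosingCircle(max(cs,key=cv2.contourArea)); print("cap",e,onplane(c,e[0],.026+.189),"want",MAT-.17*SX)
E
```

```text
pre t 6.23 tcp [ 0.5873 -0.1736  0.2889] open 0.511 gf 59.6 F [ 0.3  0.1 -2.6]
low t 7.42 tcp [ 0.5868 -0.1756  0.1658] open 0.508 gf 59.6 F [ 0.8 -0.1 -2.4]
cap ((359.5869445800781, 196.36956787109375), 7.760281085968018) [[ 0.58085488 -0.16009675  0.215     ]] want [ 0.58228363 -0.16076236  0.        ]
```

View pics/pre.png

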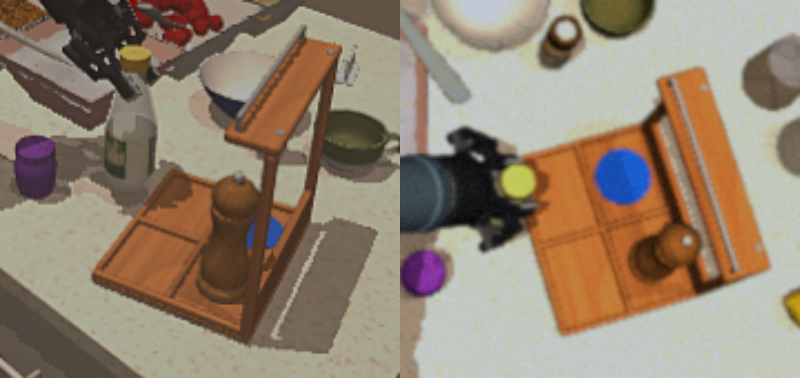

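The bottle hangs upright at the front edge (cap at top-crop (518,181), within 2 mm of plan). The mat bay at (622,177) is straight ahead, and the roof edge lies beyond it. Going in.

```bash
python3 - <<'E'
from h import *
Rm=R(44,AZ); p=tcp([.459,.2745,.155],Rm,.022)
def at(dx,z): return p-[.459,.2745,0]+MAT+dx*SX+[0,0,z]
for dx in(-.08,-.04,-.02,-.004):
    line_to(at(dx,.026),Rm,max_speed=.1); f=np.array(get_wrist_force()); st(dx)
    if abs(f[1])>6 or abs(f[2]+2.6)>6: raise SystemExit("contact")
for z in(.018,.0155,.0145,.0135,.0125):
    line_to(at(0,z),Rm,max_speed=.03); sleep(.1); st(z)
    if get_wrist_force()[2]>0: break
command_gripper(.8); sleep(.2); st("open")
q=np.array(get_tool_pos()); 
line_to(q-.13*Rm[:,2],Rm,max_speed=.1); st("back")
line_to(q-.13*Rm[:,2]-.1*SX+[0,0,.05],Rm)
a,_=grab_frame("scene"); b,d=grab_frame("top")
save("pics/placed.png",np.hstack([cv2.resize(a[180:350,270:450],(400,378)),cv2.resize(b[120:280,310:480],(400,378))]))
E
```

```text
-0.08 t 8.57 tcp [ 0.6108 -0.2613  0.1648] open 0.506 gf 59.6 F [-1.1 -0.4 -2.6]
-0.04 t 9.12 tcp [ 0.6213 -0.3002  0.1649] open 0.507 gf 59.7 F [ 0.6  0.8 -1.4]
-0.02 t 9.47 tcp [ 0.6265 -0.3199  0.1651] open 0.509 gf 59.8 F [-0.4 -0.7 -3. ]
-0.004 t 9.78 tcp [ 0.6307 -0.3355  0.1652] open 0.503 gf 59.9 F [-0.4 -0.2 -2.3]
0.018 t 10.32 tcp [ 0.6321 -0.3392  0.1572] open 0.512 gf 60.0 F [ 1.2  0.2 -2.1]
0.0155 t 10.68 tcp [ 0.6321 -0.3392  0.1547] open 0.506 gf 59.9 F [-1.   0.2 -1.7]
0.0145 t 11.03 tcp [ 0.6323 -0.3394  0.154 ] open 0.511 gf 60.3 F [-0.4 -0.4  0.6]
open t 11.59 tcp [ 0.6321 -0.3393  0.1537] open 0.798 gf 0.0 F [ 0.1 -0.1 -0.1]
back t 13.04 tcp [ 0.6074 -0.2527  0.2468] open 0.798 gf 0.0 F [-0.5 -0.2 -0.6]
```

View pics/placed.png

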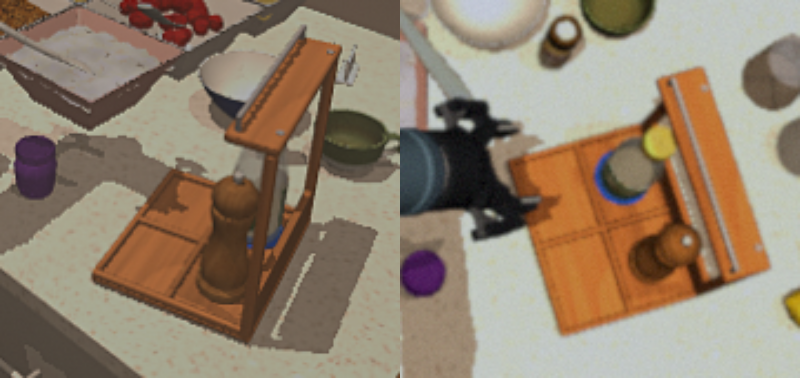

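The bottle stands on the mat (blue ring visible around it at top-crop (622,177)) and the cap is upright under the roof edge. The mill and the front row are undisturbed. Now the mustard jar.

```bash
cat >> h.py <<'E'
def jar(xy,goal,gz,half):
    Rm=R(15,AZ); o=np.array([*xy,0]); p=tcp(o+[0,0,gz],Rm,.022); mv=lambda g,z:p-o+g+[0,0,z]
    move_pose(p-.12*Rm[:,2],Rm); line_to(p,Rm); command_gripper(0.); st("closed")
    print("bottom margin: half",half)
    z0=get_tool_pos()[2]-p[2]
    line_to(mv(o,.03),Rm,max_speed=.08); st("lift")
    if get_gripper_force()<20: raise SystemExit("no grip")
    line_to(mv(o,.14),Rm); move_pose(mv(goal-.12*SX,.14),Rm); line_to(mv(goal,.12),Rm); st("over")
    line_to(mv(goal,.025),Rm,max_speed=.1); st("low"); f0=get_wrist_force()[2]
    for z in(.0165,.0145,.0135,.0125,.0115,.0105):
        line_to(mv(goal,z),Rm,max_speed=.03); sleep(.1); st(z)
        if get_wrist_force()[2]>f0+2: break
    command_gripper(1.); sleep(.2); st("open")
    line_to(np.array(get_tool_pos())-.11*Rm[:,2],Rm,max_speed=.12); st("up")
    line_to(np.array(get_tool_pos())-.12*SX+[0,0,.04],Rm)
def look(n):
    a,da=grab_frame("scene"); b,d=grab_frame("top"); np.savez("last",a=a,da=da,b=b,d=d)
    save(f"pics/{n}.png",np.hstack([cv2.resize(a[180:350,270:450],(400,378)),cv2.resize(b[120:280,310:480],(400,378))]))
    P=cloud(get_calibration("top"),d)
    for k,g in(("FL",FL),("FR",FR)):
        Q=P[(d>0)&(np.hypot(P[...,0]-g[0],P[...,1]-g[1])<.05)&(P[...,2]>.07)&(P[...,2]<.12)]
        if len(Q)>20: print(k,len(Q),"zmax",np.percentile(Q[:,2],95).round(4),"off",((Q.min(0)+Q.max(0))/2-g)[:2].round(4),np.ptp(Q,axis=0)[:2].round(3))
E
python3 - <<'E'
from h import *
jar((.4797,.408),FL,.052,.0295); look("must")
E
```

```text
closed t 17.42 tcp [0.4817 0.4037 0.0324] open 0.666 gf 63.2 F [-0.5  0.7  5.9]
bottom margin: half 0.0295
lift t 17.94 tcp [0.4813 0.4027 0.0611] open 0.667 gf 64.2 F [-0.6  0.5 -2.7]
over t 21.73 tcp [ 0.606  -0.2438  0.1506] open 0.667 gf 64.2 F [ 0.1  1.1 -3.7]
low t 22.83 tcp [ 0.6064 -0.2455  0.0565] open 0.665 gf 64.2 F [ 0.   0.2 -3.1]
0.0165 t 23.37 tcp [ 0.6059 -0.2453  0.0473] open 0.666 gf 64.2 F [ 0.6  0.2 -2.6]
0.0145 t 23.72 tcp [ 0.6059 -0.2452  0.0452] open 0.664 gf 64.2 F [-0.6  1.3 -2.4]
0.0135 t 24.07 tcp [ 0.6061 -0.2454  0.0445] open 0.666 gf 64.3 F [-1.   0.   0.4]
open t 24.67 tcp [ 0.6059 -0.2452  0.0443] open 0.997 gf 0.0 F [-0.1  0.9 -0.2]
up t 25.73 tcp [ 0.5977 -0.2178  0.1498] open 0.996 gf 0.0 F [ 0.5 -0.   0.2]
FL 341 zmax 0.0971 off [-0.0016  0.0004] [0.056 0.057]
```

View pics/must.png

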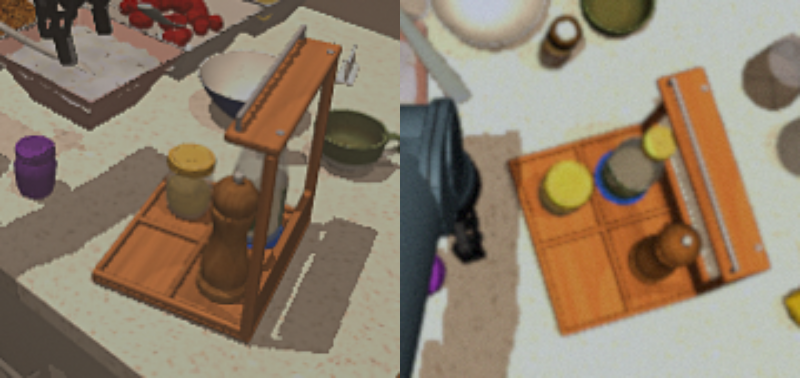

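The mustard jar stands in the front left bay, 2 mm off centre, with the bottle unmoved. Now the jam jar. Its goal front_right has the hand passing over the purple jar at height, which is fine.

```bash
python3 - <<'E'
from h import *
jar((.4575,.1665),FR,.046,.0285)
Rm=R(15,AZ); line_to(np.array(get_tool_pos())+[0,.0,.08],Rm); st("clear"); look("jam")
E
```

```text
closed t 29.41 tcp [0.4599 0.1618 0.0256] open 0.596 gf 61.0 F [-0.   1.5  6.1]
bottom margin: half 0.0285
lift t 29.93 tcp [0.4591 0.1613 0.0551] open 0.601 gf 62.7 F [-0.3  1.2 -2.1]
over t 32.99 tcp [ 0.5    -0.2735  0.1445] open 0.597 gf 62.7 F [ 0.7  0.4 -2.5]
low t 34.09 tcp [ 0.5004 -0.2751  0.0503] open 0.599 gf 62.7 F [-0.1  0.7 -2.3]
0.0165 t 34.62 tcp [ 0.5    -0.2749  0.0413] open 0.595 gf 62.7 F [-0.2  0.1 -3. ]
0.0145 t 34.98 tcp [ 0.4999 -0.2748  0.0392] open 0.595 gf 62.7 F [-0.1  0.4 -2.5]
0.0135 t 35.33 tcp [ 0.4999 -0.2748  0.0383] open 0.594 gf 62.7 F [-0.6 -0.1 -2.5]
0.0125 t 35.67 tcp [ 0.5002 -0.275   0.0376] open 0.601 gf 62.3 F [-0.9  1.3  4.3]
open t 36.32 tcp [ 0.4999 -0.2748  0.0372] open 1.003 gf 0.0 F [-0.1  0.4 -0.3]
up t 37.38 tcp [ 0.4918 -0.2473  0.1429] open 1.005 gf 0.0 F [-0.   0.1  0.8]
clear t 39.06 tcp [ 0.459  -0.1325  0.2621] open 0.995 gf 0.0 F [ 0.3 -0.3 -0.5]
FL 340 zmax 0.0968 off [-0.0014  0.0006] [0.056 0.056]
FR 293 zmax 0.0863 off [-0.0007  0.0018] [0.053 0.053]
```

View pics/jam.png

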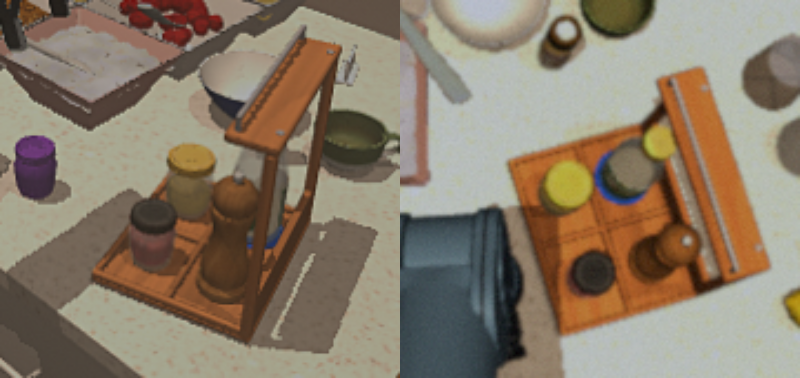

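All three are in place and upright: mustard at crop (567,187), jam at (593,273), bottle on the mat. The mill is unmoved and the hand is clear.

```bash
python3 -c "
from h import *
print(finish_job(), get_time())"
```

```text
the job is handed in; nothing more can be done
the job is handed in; nothing more can be done
```

The job is handed in, with no verdict shown: bottle on the mat, mustard jar before it, jam jar before the mill, all upright and released, the jars about 2 mm off centre; the mill looked unmoved, and the yoghurt was not re-measured at the end.

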